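# Change round the tube blocks on the heater, shaker and chiller

## Robot

A 6-joint arm with a two-finger parallel gripper is mounted at the origin on the work surface. World frame = base frame: x ahead of the robot, y to its left, z up, the work surface at z = 0. Lengths are in m, angles in rad, forces in N, time in s.
With the tool pointing down it reaches from about 0.325 to 0.85 m from the base axis. Payload 15.5 kg.
Tool frame: the origin (TCP) lies midway between the tips of the shut fingers; the grasp point (between the pads) lies 19 mm behind it (pinch_z is the distance from the TCP to the grasp point, in m); z points along the fingers, y is the line along which they close (so a half turn about z gives the same grasp; the last joint's range is limited). The gripper opens to 91 mm and grips with 3 to 60 N. Pads are 32 mm wide; open, the fingers measure 118 mm over their backs; the gripper's body (76 mm by 178 mm) begins 60 mm behind the grasp point.
Start: joints at [1.216, 0.494, 1.345, -0, 1.302, -0.096], TCP at [0.16, 0.604, 0.183] pointing down, gripper open.
Joint ranges: [-2.91, 2.91], [-0.82, 2.16], [0.22, 2.67], [-1.22, 4.37], [0.12, 2.79], [-3.08, 3.08]. Speed limits (rad/s): [1.89, 1.89, 2.57, 3.01, 3.01, 3.01].

## Interface

Orientations are given as a unit quaternion [w, x, y, z].
In Python, from workcell import * gives the robot as it stands. The module is installed in compiled form; this text tells all that it offers.
- The arm moves only by the tool send_rows, never from a script. Its argument "series" is a list that holds one entry, the list of rows, each a list of 7 numbers: the shift along the tool's x, y, z normalised to -1 to 1, where 1 is 0.3 m, then the turn, a rotation vector about the tool's x, y, z normalised to -1 to 1, where 1 is 90 degrees, then the closure, from 0 (fully open) to 1 (shut). In form: [[[x, y, z, rx, ry, rz, hand], ...]]. A call has 1 to 12 rows; each row shifts and turns the commanded pose from where the row before left it, along the tool's axes as they then stand; what a row does not reach is not made up. A row lasts 1/12 s, in which the tool goes at most 41.7 mm and 7.16 degrees, less where a joint would pass 70% of its speed; a pose out of reach is approached as far as the arm can. A call with a number of a shift or a turn outside -1 to 1 is refused whole. A call with a gripper value outside its range is refused whole. The fingers move at their own pace and stop on an object; the grip force is fixed at half the most. Time passes only in rows, so rows that do not move let the fingers close. It gives the time, the measured TCP pose, the force, the opening and the grip force at its end, in the units of the state.
- get_state(): the state, without advancing time (a new reading comes with each control period).
- get_image(name): name is "side" or "top" or "wrist"; returns a dict with "img" (420x560x3 uint8, red, green, blue), "fovy" (degrees; the focal length in pixels is half the picture's height over the tangent of half this angle, whatever the lens; pixels are square), "cx", "cy" (the principal point, pixels), "R" (3x3) and "t" (3): a world point X has camera coordinates R X + t. Camera axes: x right, y down, z forward; pixel columns grow to the right and rows downward; lengths in m; the calibration is good to about 2 mm. A picture is of the moment at which its call begins. There is no depth.
- sign_off(): hands the job in; it is judged then, once.
The state is a dict: "time_s": time; "joint_pos": joint angles; "qd": joint speeds; "effort": joint torques, N m; "ee_pos": TCP position; "tool_rot": TCP orientation; "wrist_force": force on the tool from outside, world axes, zero at the start; "torque": the same for the moment, N m; "width": finger opening in m; "finger_force": force on a finger pad.
Only numpy, scipy, OpenCV 4.12 (cv2) and the standard library are available. Lean on these libraries where they do the work, as an engineer would, in place of code of your own. Each camera call takes 0.05 s, during which the arm holds its last target. There are 200 camera calls.

## Task

The three aluminium tube blocks are on the wrong instruments: the block with two big vials belongs on the heater, the one with eight screw-cap tubes on the shaker, and the one with the 24 tiny tubes on the chiller. Change them round, parking one on the empty white rest meanwhile; the shaker's retaining bar must be slid aside to free its block, and slid fully home again over the new one. Keep the blocks upright, set each flat in its seat without dropping it, and leave the tip box and the black tube rack where they are.

Things in the scene. Friction and masses are not known exactly. Their poses are not given: they have to be found in the camera images.
- vial_block: aluminium block 96 long (its x) x 48 wide (its y) x 50 mm high, about 0.5 kg, the same at either end; origin at the centre of its underside, z up. Grip it across the 48 mm. Two blue-capped vials, caps 25 mm across, side by side along its length, stand 22 mm above its top.
- cryo_block: aluminium block 96 long (its x) x 48 wide (its y) x 50 mm high, about 0.5 kg, the same at either end; origin at the centre of its underside, z up. Grip it across the 48 mm. Eight blue screw caps of 13 mm (4 along x 2 across) stand 18 mm above its top.
- pcr_block: aluminium block 96 long (its x) x 48 wide (its y) x 50 mm high, about 0.5 kg, the same at either end; origin at the centre of its underside, z up. Grip it across the 48 mm. 24 blue caps of 8 mm (6 along x 4 across) stand 6 mm above its top.
- heater: fixed dry-bath heater, white housing 184 x 116 mm with a sloping grey panel (dark display, black dial) at its front, the -x side. On top a flat seat with a lip 6 mm high round it, 120 (x) x 70 mm (y) inside, where a block lies along x with 11 mm to spare all round. Origin on the bench below the seat's centre; the seat's floor is 75 mm above it.
- chiller: fixed thermoelectric chiller, grey housing 204 x 118 mm with aluminium side fins and a round black fan grille on the top of its front (-x) part. Behind that a flat seat with a lip 6 mm high round it, 120 (x) x 70 mm (y) inside, where a block lies along x with 11 mm to spare all round. Origin on the bench below the seat's centre; the seat's floor is 65 mm above it.
- shaker: fixed shaker: white base, grey platform 178 x 128 mm, black rubber seat 70 mm wide (y) between lips 6 mm high. Origin on the bench below the seat's centre, seat floor 80 mm above it; the block lies along x, between a stop 24 mm high at x = +54 mm and the steel retaining bar in front (-x): bar face at x = -54 mm when home, its lip over the block's end to x = -39 mm, 54 to 58 mm above the seat floor.
- bar (a joint): opening of the shaker's bar along the shaker's -x: 0 m home (block held down), 0.032 fully open. 2 N moves it, it stays where left; going home it pushes back a block up to 12 mm too far forward. Grip its black upright knob, 18 mm diameter, from above across y: axis at shaker x = -86 mm minus opening, y = 0; 21 to 46 mm above the seat floor, over a tongue 24 mm wide, top at 12 mm.
- rest: the empty parking place: a fixed low white plastic tray with a small tab at each end, a flat seat with a lip 6 mm high round it, 120 (x) x 70 mm (y) inside, where a block lies along x with 11 mm to spare all round. Origin on the bench below the seat's centre; the seat's floor is 12 mm above it.
- tip_box: bystander: loose yellow-topped pipette tip box, 85 x 120 x 56 mm, origin at the centre of its underside. To be left alone.
- tube_rack: bystander: loose black rack of small tubes, 75 x 140 x 43 mm, origin at the centre of its underside. To be left alone.

How it is judged:
On the way:
1. one of the blocks is parked on the white rest and let go (((x of vial_block in the frame of rest between -0.014 and 0.014 m and y of vial_block in the frame of rest between -0.014 and 0.014 m and z of vial_block in the frame of rest between 0.008 and 0.016 m and angle between vial_block's own z axis and vertical below 0.06 rad and contact force between vial_block and the fingers below 0.3 N) or (x of cryo_block in the frame of rest between -0.014 and 0.014 m and y of cryo_block in the frame of rest between -0.014 and 0.014 m and z of cryo_block in the frame of rest between 0.008 and 0.016 m and angle between cryo_block's own z axis and vertical below 0.06 rad and contact force between cryo_block and the fingers below 0.3 N) or (x of pcr_block in the frame of rest between -0.014 and 0.014 m and y of pcr_block in the frame of rest between -0.014 and 0.014 m and z of pcr_block in the frame of rest between 0.008 and 0.016 m and angle between pcr_block's own z axis and vertical below 0.06 rad and contact force between pcr_block and the fingers below 0.3 N))), for 0.2 s.
At the end, for the whole second after the job is handed in: Vial block in the heater's seat, screw-cap block in the shaker's, tiny-tube block in the chiller's: each within 14 mm of the seat's centre along x and y, underside within 4 mm of its floor, level within 0.06 rad, at rest; the shaker's bar home (joint under 5 mm) (x of vial_block in the frame of heater between -0.014 and 0.014 m and y of vial_block in the frame of heater between -0.014 and 0.014 m and z of vial_block in the frame of heater between 0.071 and 0.079 m and angle between each of vial_block, cryo_block, pcr_block's own z axis and vertical below 0.06 rad and x of cryo_block in the frame of shaker between -0.014 and 0.014 m and y of cryo_block in the frame of shaker between -0.014 and 0.014 m and z of cryo_block in the frame of shaker between 0.076 and 0.084 m and x of pcr_block in the frame of chiller between -0.014 and 0.014 m and y of pcr_block in the frame of chiller between -0.014 and 0.014 m and z of pcr_block in the frame of chiller between 0.061 and 0.069 m and linear speed of each of vial_block, cryo_block, pcr_block below 0.01 m/s and value of joint bar below 0.005 m); the robot touches nothing.
It fails at once if a block is tipped by more than 0.4 rad (angle between any of vial_block, cryo_block, pcr_block's own z axis and vertical above 0.4 rad).
It fails at once if a block falls: moving at over 0.55 m/s with the fingers off it, as after a drop of more than 15 mm ((linear speed of vial_block above 0.55 m/s and contact force between vial_block and the fingers below 0.1 N) or (linear speed of cryo_block above 0.55 m/s and contact force between cryo_block and the fingers below 0.1 N) or (linear speed of pcr_block above 0.55 m/s and contact force between pcr_block and the fingers below 0.1 N)).
It fails at once if the tip box or the tube rack is moved by more than 25 mm (distance of any of tip_box, tube_rack from where it was at the start of the episode above 0.025 m).
It also fails if it takes over 131 s, if anything falls off the work surface, if the arm or the gripper's body presses on something with over 40 N, if the wrist force passes 120 N, or if a joint passes its speed limit or range.

## Working session

There is one attempt and no reset: what is moved stays moved. The work goes in short steps, Python scripts to look and compute and a tool call to move; the robot and the scene stay as the last step left them, time stands still between calls to the robot, and variables do not carry over. Pictures are saved under pics/ and viewed, at most 14 in all, crops included, and the job is handed in when it is done.

Besides the shell and the picture viewer there is one more tool, called after "Emit:" by a JSON object that holds its "name" and its "arguments". send_rows: Moves the arm, as the interface text tells. Its arguments: {"type":"object","properties":{"series":{"type":"array"}},"required":["series"]}

```bash
mkdir -p pics; python3 - <<'E'
from workcell import *
import cv2,json
s=get_state();print({k:s[k] for k in s})
for n in("side","top","wrist"):
    d=get_image(n);cv2.imwrite(f"pics/{n}0.png",d["img"][:,:,::-1]);print(n,d["fovy"],d["cx"],d["cy"],d["R"],d["t"], [k for k in d])
E
```

```text
{'time_s': 0.0, 'joint_pos': array([ 1.21649068e+00,  4.94187757e-01,  1.34615978e+00, -1.53883879e-05,
        1.30246184e+00, -9.54827872e-02]), 'qd': array([ 0.0003272 , -0.00203139,  0.00014313, -0.00113948,  0.00082348,
        0.00061585]), 'effort': array([-1.92950320e-03, -8.78792381e+01, -3.81852365e+01,  7.06194411e-02,
        5.31991082e-02, -2.08092315e-04]), 'ee_pos': array([0.15980901, 0.60378641, 0.18192573]), 'tool_rot': array([-1.28436131e-04,  1.29048465e-01,  9.91638101e-01, -5.94697267e-04]), 'wrist_force': array([-0.02071233, -0.56267846, -0.05152921]), 'torque': array([-0.02355879, -0.00350599,  0.0117205 ]), 'finger_force': 0.0, 'width': 0.09158660691362315}
side 53.26473614799114 283.0705681315245 217.5912237128026 [[ 0.69372821 -0.72007129  0.01544386]
 [-0.52076399 -0.51629434 -0.67988604]
 [ 0.49753999  0.46361352 -0.73315514]] [-0.43448634  0.42164819  0.8023672 ] ['img', 'fovy', 'cx', 'cy', 'R', 't']
top 49.86693698703658 277.1151705322827 206.70258123224522 [[-0.07206942 -0.99739293 -0.00365377]
 [-0.97544638  0.07124703 -0.20839437]
 [ 0.20811139 -0.01145481 -0.97803805]] [0.06496504 0.64379658 1.13805069] ['img', 'fovy', 'cx', 'cy', 'R', 't']
wrist 70.7842055390461 285.0684612333483 207.3782409501404 [[ 0.25619547  0.96662372 -0.00157285]
 [ 0.93903526 -0.24849674  0.23761766]
 [ 0.22929602 -0.06235353 -0.97135749]] [-0.62487782 -0.027957    0.39065236] ['img', 'fovy', 'cx', 'cy', 'R', 't']
```

View pics/top0.png

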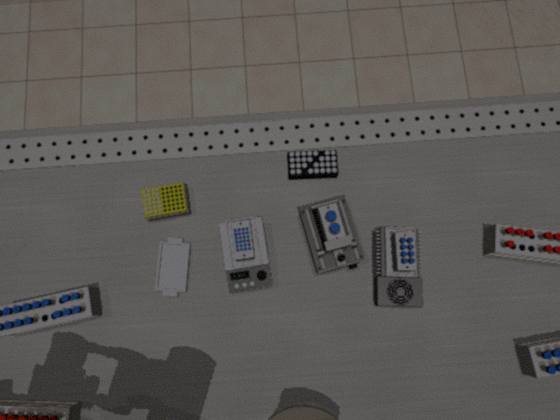

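View pics/side0.png

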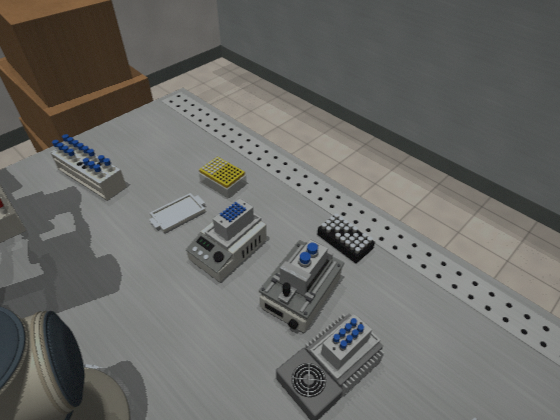

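Top view: the tray (rest) is at (173,267), the heater with 24 caps at (243,245), the shaker with vials at (332,235) and the chiller with 8 caps at (400,262). I'll zoom in for the measurements.

```bash
python3 - <<'E'
import cv2
def crop(n,x,y,w,h,s,o):
    im=cv2.imread(f"pics/{n}.png")[y:y+h,x:x+w];im=cv2.resize(im,None,fx=s,fy=s,interpolation=cv2.INTER_CUBIC)
    for i in range(0,w,10):
        cv2.putText(im,str(x+i),(i*s,8),0,.3,(0,255,255),1); im[::4,i*s]=(0,200,200)
    for i in range(0,h,10):
        cv2.putText(im,str(y+i),(0,i*s+4),0,.3,(0,255,255),1); im[i*s,::4]=(0,200,200)
    cv2.imwrite(f"pics/{o}.png",im)
crop("top0",148,205,130,95,6,"c1"); crop("top0",294,190,133,98,6,"c2")
crop("top0",294,215,133,98,6,"c3")
E
```

```text
(no output)
```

View pics/c1.png

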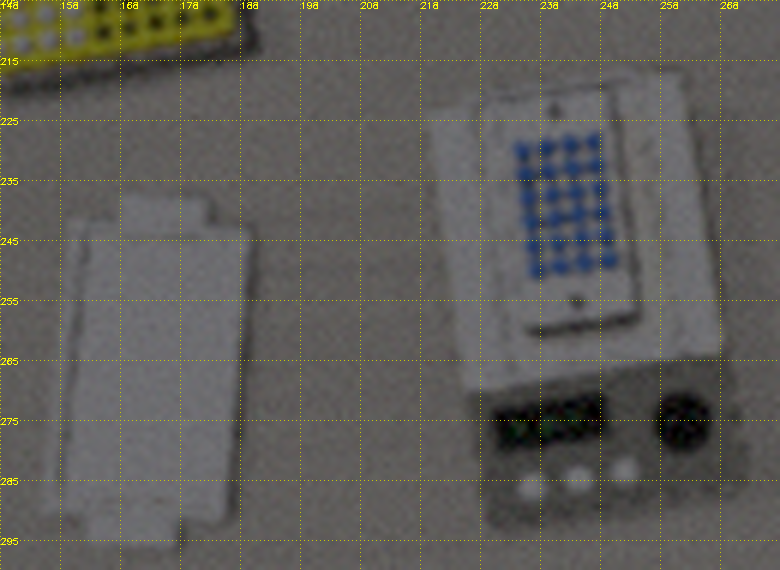

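View pics/c2.png

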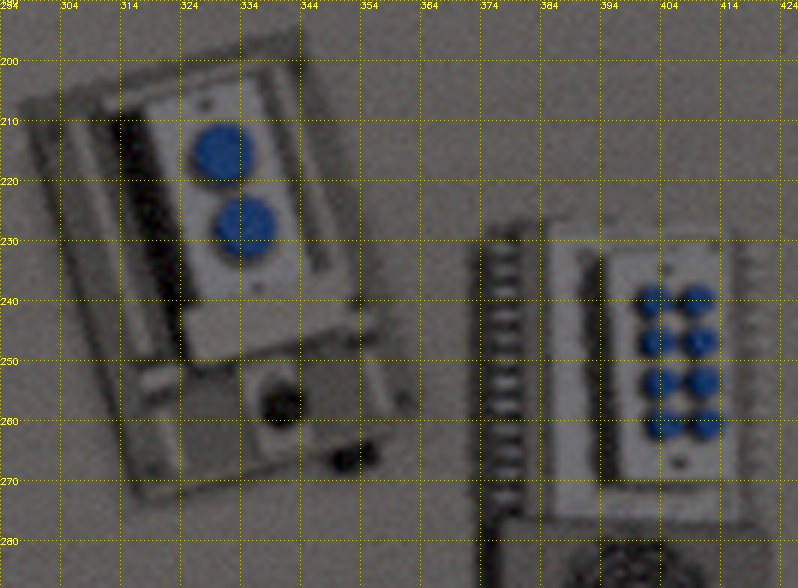

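Readings from the crops:
- **Rest:** tray centre at about crop-1 (149,372).
- **Heater:** white top corners at (428,105), (675,68), (722,352), (465,392).
- **Shaker (crop 2):** vial caps at (223,152) and (245,226), knob at (283,403).
- **Chiller:** seat centre at about (642,372).

I'll back-project these at their known heights.

```bash
cat > h.py <<'E'
import numpy as np, cv2
from workcell import *
from scipy.spatial.transform import Rotation as Ro
def ray(d,u,v,z):
    f=d["img"].shape[0]/2/np.tan(np.radians(d["fovy"]/2)); R=np.array(d["R"]);C=-R.T@np.array(d["t"])
    r=R.T@np.array([(u-d["cx"])/f,(v-d["cy"])/f,1]);return C+r*(z-C[2])/r[2]
def proj(d,X):
    f=d["img"].shape[0]/2/np.tan(np.radians(d["fovy"]/2)); c=np.atleast_2d(X)@np.array(d["R"]).T+np.array(d["t"])
    return c[:,:2]/c[:,2:]*f+[d["cx"],d["cy"]]
def blobs(img,lo=(95,120,60),hi=(130,255,255),amin=4):
    m=cv2.inRange(cv2.cvtColor(img,cv2.COLOR_RGB2HSV),lo,hi);n,_,s,c=cv2.connectedComponentsWithStats(m)
    return [(c[i],s[i,4]) for i in range(1,n) if s[i,4]>=amin]
def here():
    s=get_state();R=Ro.from_quat(np.roll(s["tool_rot"],-1)).as_matrix();return np.array(s["ee_pos"]),R,s
def go(x,y,z,yaw):
    "rows units from measured pose to TCP (x,y,z), tool down, finger line (tool y) along yaw+90"
    p,R,s=here();a=R@[0,1,0];cur=np.arctan2(a[1],a[0])-np.pi/2
    dy=(yaw-cur+np.pi/2)%np.pi-np.pi/2
    d=R.T@(np.array([x,y,z])-p)
    print("shift tool mm",np.round(d*1e3,1),"units",np.round(d/.3,3),"rz units",round(-dy/(np.pi/2),3),"curyaw",round(cur,3),"q6",round(s['joint_pos'][5],2))
E
python3 - <<'E'
from h import *
d=get_image("top")
def P(o,pts,z):
    return np.array([ray(d,o[0]+a/6-.42,o[1]+b/6-.42,z) for a,b in pts])
c1=(148,205);c2=(294,190)
def sh(n,o,pts,z):
    p=P(o,pts,z);print(n,np.round(p[:,:2]*1e3).tolist(),"mean",np.round(p.mean(0)*1e3,1));return p
def yaw(a,b): return round(float(np.arctan2(*(a-b)[1::-1])),3)
p=sh("rest",c1,[(165,197),(133,547)],.015);print(yaw(*p))
p=sh("restc",c1,[(72,222),(250,230),(230,517),(45,515)],.018);print(yaw(p[0],p[3]),yaw(p[1],p[2]))
p=sh("heater",c1,[(428,105),(675,68),(722,352),(465,392)],.078);print(yaw(p[0],p[3]),yaw(p[1],p[2]))
p=sh("pcr",c1,[(522,152),(594,140),(610,262),(538,270)],.131);print(yaw(p[0],p[3]),yaw(p[1],p[2]))
p=sh("shakplat",c2,[(25,103),(300,30),(412,405),(138,500)],.078);print(yaw(p[0],p[3]),yaw(p[1],p[2]))
k=sh("knob",c2,[(283,403)],.126)
v=sh("vial",c2,[(223,152),(245,226)],.152);print(yaw(*v),yaw(v.mean(0),k[0]))
p=sh("chil",c2,[(545,222),(737,228),(737,520),(555,515)],.071);print(yaw(p[0],p[3]),yaw(p[1],p[2]))
p=sh("cryo",c2,[(655,300),(698,300),(708,425),(663,425)],.133);print(yaw(p[0],p[3]),yaw(p[1],p[2]))
E
```

```text
rest [[592.0, 304.0], [436.0, 322.0]] mean [514.  312.9  15. ]
-0.116
restc [[583.0, 346.0], [574.0, 265.0], [446.0, 278.0], [452.0, 360.0]] mean [513.9 312.2  18. ]
-0.11 -0.101
heater [[615.0, 174.0], [623.0, 65.0], [498.0, 53.0], [489.0, 164.0]] mean [556.  113.8  78. ]
0.081 0.097
pcr [[582.0, 129.0], [585.0, 99.0], [533.0, 95.0], [532.0, 125.0]] mean [558.1 112.2 131. ]
0.08 0.071
shakplat [[641.0, -36.0], [665.0, -160.0], [496.0, -192.0], [464.0, -70.0]] mean [ 566.3 -114.6   78. ]
0.19 0.182
knob [[496.0, -129.0]] mean [ 496.5 -129.3  126. ]
vial [[599.0, -111.0], [567.0, -117.0]] mean [ 582.9 -114.4  152. ]
0.189 0.171
chil [[572.0, -260.0], [563.0, -344.0], [437.0, -326.0], [445.0, -249.0]] mean [ 504.5 -294.7   71. ]
-0.088 -0.136
cryo [[527.0, -286.0], [526.0, -304.0], [474.0, -301.0], [476.0, -283.0]] mean [ 500.7 -293.3  133. ]
-0.067 -0.054
```

Emit:
{"name": "send_rows", "arguments": {"series": [[[0,0,-0.02,0,0,-0.0707,0],[0,0,-0.02,0,0,-0.0707,0],[0,0,-0.02,0,0,-0.0707,0],[0,0,-0.02,0,0,-0.0707,0],[-0.02,-0.08,0,0,0,0,0],[-0.027,-0.11,0,0,0,0,0],[-0.027,-0.11,0,0,0,0,0],[-0.027,-0.11,0,0,0,0,0],[-0.027,-0.11,0,0,0,0,0],[-0.027,-0.11,0,0,0,0,0],[-0.027,-0.11,0,0,0,0,0],[-0.027,-0.11,0,0,0,0,0]]]}}

```text
time_s: 1.2
ee_pos: [0.2688, 0.3636, 0.2065]
tool_rot: [0.0, -0.093, 0.996, 0.0]
wrist_force: [1.7, -0.1, 0.8]
width: 0.0911
finger_force: 0.0
```

Emit:
{"name": "send_rows", "arguments": {"series": [[[-0.027,-0.11,0,0,0,0,0],[-0.027,-0.11,0,0,0,0,0],[-0.027,-0.11,0,0,0,0,0],[-0.027,-0.11,0,0,0,0,0],[-0.027,-0.11,0,0,0,0,0],[-0.027,-0.11,0,0,0,0,0],[-0.027,-0.11,0,0,0,0,0],[-0.027,-0.11,0,0,0,0,0],[-0.027,-0.11,0,0,0,0,0],[-0.027,-0.11,0,0,0,0,0],[-0.027,-0.11,0,0,0,0,0],[-0.027,-0.11,0,0,0,0,0]]]}}

```text
time_s: 2.2
ee_pos: [0.4374, -0.008, 0.2066]
tool_rot: [0.0, -0.092, 0.996, -0.0]
wrist_force: [0.8, 1.1, -0.2]
width: 0.0909
finger_force: 0.0
```

```bash
python3 - <<'E'
from h import *
go(.4965,-.1293,.24,.185); print(here()[0])
d=get_image("wrist");np.savez("w1",**d);cv2.imwrite("pics/w1.png",d["img"][:,:,::-1])
E
```

```text
shift tool mm [ -35.7 -130.1  -33.4] units [-0.119 -0.434 -0.111] rz units 0.0 curyaw 0.185 q6 -1.91
[ 0.43744803 -0.00795921  0.20659094]
```

View pics/w1.png

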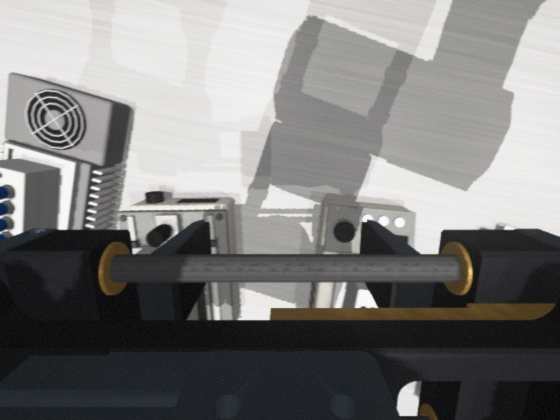

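The wrist camera looks back from the hand: the shaker knob is at (160,236) and the chiller fan at (55,120). I'll go on to the knob.

Emit:
{"name": "send_rows", "arguments": {"series": [[[-0.03,-0.108,0,0,0,0,0],[-0.03,-0.108,0,0,0,0,0],[-0.03,-0.109,0,0,0,0,0],[-0.029,-0.109,0,0,0,0,0],[0,0,0,0,0,0,0],[0,0,0.05,0,0,0,0.4],[0,0,0.05,0,0,0,0.4],[0,0,0,0,0,0,0.4]]]}}

```text
time_s: 2.92
ee_pos: [0.4948, -0.1271, 0.1743]
tool_rot: [-0.002, -0.092, 0.996, 0.001]
wrist_force: [-0.6, 1.0, -0.1]
width: 0.074
finger_force: 0.0
```

```bash
python3 - <<'E'
from h import *
go(.4965,-.1293,.096,.185); print(here()[0],here()[2]["width"])
d=get_image("top");im=d["img"][170:290,280:440,::-1].copy();im=cv2.resize(im,None,fx=5,fy=5,interpolation=cv2.INTER_CUBIC);cv2.imwrite("pics/t1.png",im)
E
```

```text
shift tool mm [-1.5 -2.6 78.3] units [-0.005 -0.009  0.261] rz units -0.0 curyaw 0.185 q6 -2.12
[ 0.49479665 -0.12714677  0.17427615] 0.0740152988842676
```

View pics/t1.png

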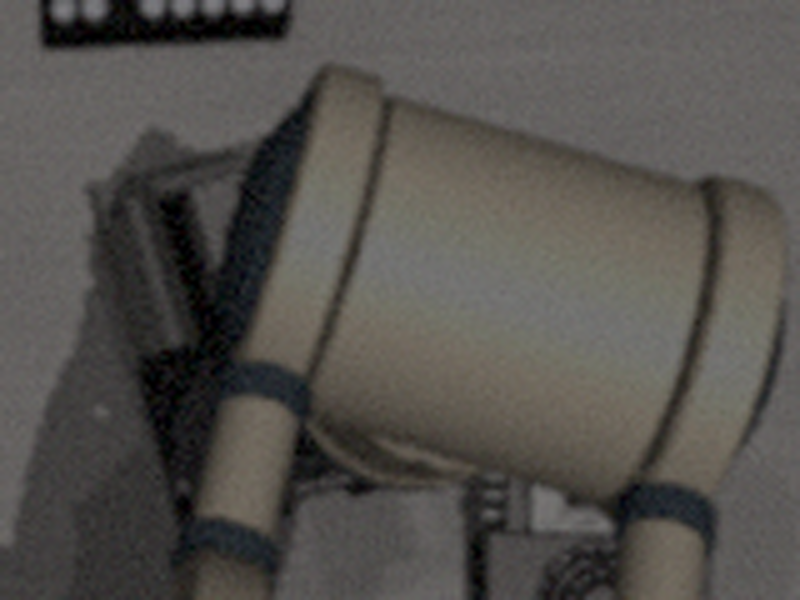

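The arm hides the shaker from the top camera. I'll descend on the measured values.

Emit:
{"name": "send_rows", "arguments": {"series": [[[-0.005,-0.008,0.05,0,0,0,0.4],[0,0,0.07,0,0,0,0.4],[0,0,0.07,0,0,0,0.4],[0,0,0.05,0,0,0,0.4],[0,0,0.02,0,0,0,0.4],[0,0,0,0,0,0,0.7],[0,0,0,0,0,0,1],[0,0,0,0,0,0,1],[0,0,0,0,0,0,1],[0,0,0,0,0,0,1],[0,0,0,0,0,0,1],[0,0,0,0,0,0,1]]]}}

```text
time_s: 3.97
ee_pos: [0.4983, -0.1297, 0.0988]
tool_rot: [0.0, -0.093, 0.996, -0.0]
wrist_force: [0.6, -0.2, 1.5]
width: 0.0109
finger_force: 0.0
```

Emit:
{"name": "send_rows", "arguments": {"series": [[[0,0,0,0,0,0,1],[0,0,0,0,0,0,1],[0,0,0,0,0,0,1]]]}}

```text
time_s: 4.22
ee_pos: [0.4981, -0.1297, 0.0985]
tool_rot: [-0.0, -0.093, 0.996, 0.0]
wrist_force: [-0.1, 0.5, 0.4]
width: 0.0007
finger_force: 0.0
```

```bash
python3 - <<'E'
from h import *
for n in("side","wrist"):
    d=get_image(n);im=d["img"][:,:,::-1]
    if n=="side": im=cv2.resize(im[210:350,220:400],None,fx=4,fy=4,interpolation=cv2.INTER_CUBIC)
    cv2.imwrite(f"pics/{n}2.png",im)
E
```

```text
(no output)
```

View pics/side2.png

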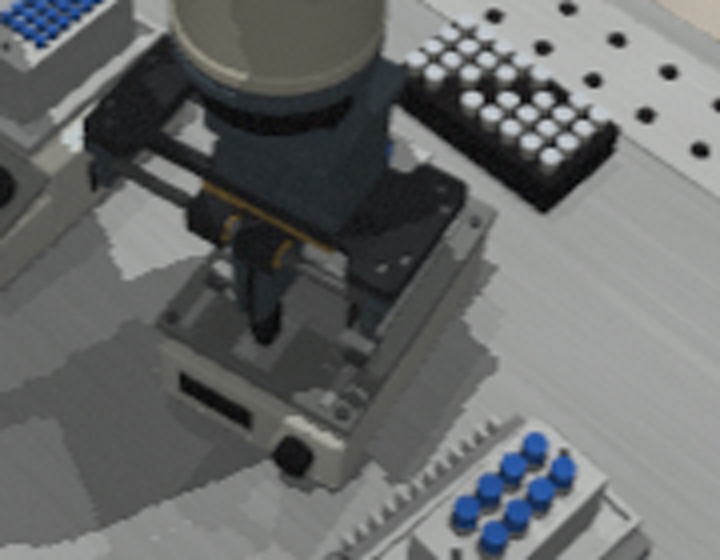

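View pics/wrist2.png

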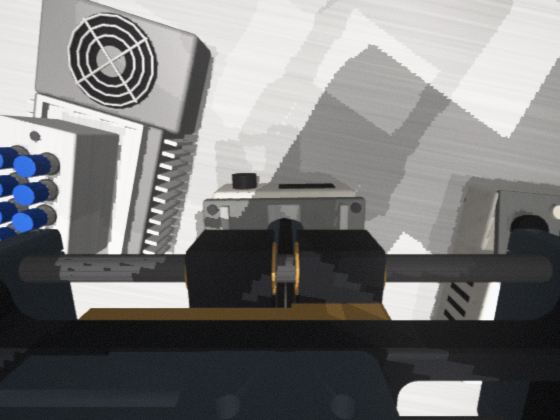

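The fingers shut on nothing. In the wrist view the knob shows at about (285,222), on the robot side of the fingers. I'll locate it.

```bash
python3 - <<'E'
from h import *
d=get_image("wrist");s=here()
print(s[0],[np.round(ray(d,285,v,z)*1e3) .tolist() for v,z in((218,.126),(225,.126),(225,.11),(232,.126))])
c=np.array([np.cos(.185),np.sin(.185)]);K=np.array([.4965,-.1293])
for o in(0,.016,.032):
    print(o,np.round(proj(d,[[*(K-c*o),.126],[*(K-c*(o+.009)),.126],[*(K-c*o),.101]])))
print(np.round(proj(d,[[.4983,-.1297,.098]])))
im=cv2.resize(d["img"][170:320,190:400,::-1],None,fx=3.8,fy=3.8,interpolation=cv2.INTER_CUBIC);cv2.imwrite("pics/w3.png",cv2.convertScaleAbs(im,alpha=2.2,beta=20))
E
```

```text
[ 0.49811437 -0.12964493  0.09849213] [[483.0, -133.0, 126.0], [487.0, -132.0, 126.0], [492.0, -131.0, 110.0], [492.0, -131.0, 126.0]]
0 [[286. 240.]
 [286. 226.]
 [286. 228.]]
0.016 [[286. 215.]
 [286. 201.]
 [286. 206.]]
0.032 [[286. 189.]
 [286. 174.]
 [286. 183.]]
[[285. 228.]]
```

View pics/w3.png

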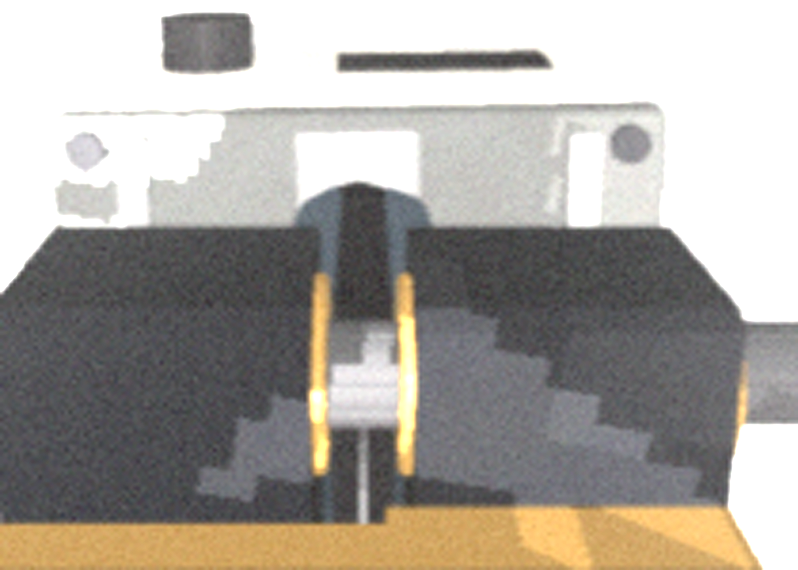

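```bash
python3 - <<'E'
from h import *
w=dict(np.load("w1.npz"));t=get_image("top");s=get_image("side")
for z in(.10,.115,.126): print(z,"w1",np.round(ray(w,160,236,z)*1e3),"top",np.round(ray(t,340.8,256.8,z)*1e3),"side",np.round(ray(s,287,289,z)*1e3))
print(proj(w,[.4965,-.1293,.126]),proj(w,[.4965,-.1293,.101]))
a=cv2.imread("pics/side0.png")[255:330,255:345];b=w["img"][190:265,110:200,::-1]
cv2.imwrite("pics/k.png",cv2.resize(np.vstack([a,b]),None,fx=4,fy=4,interpolation=cv2.INTER_CUBIC))
E
```

```text
0.1 w1 [ 505. -136.  100.] top [ 499. -133.  100.] side [ 504. -128.  100.]
0.115 w1 [ 499. -130.  115.] top [ 497. -131.  115.] side [ 497. -134.  115.]
0.126 w1 [ 494. -126.  126.] top [ 496. -129.  126.] side [ 491. -139.  126.]
[[156.71848463 237.69400659]] [[166.35150343 229.99941421]]
```

View pics/k.png

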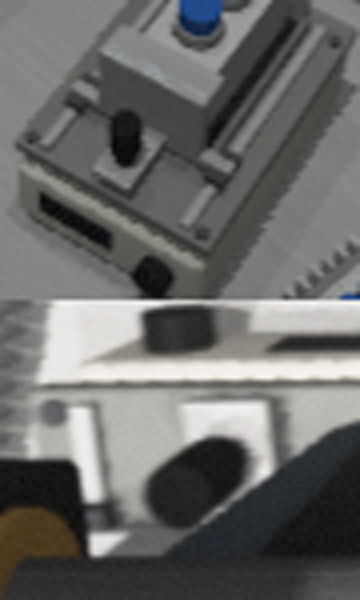

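```bash
python3 - <<'E'
from h import *
w=dict(np.load("w1.npz"));d=get_image("wrist")
print("tongue front before",np.round(ray(w,110+225/4,190+100/4,.092)*1e3),"now",np.round(ray(d,190+357/3.8,170+131/3.8,.092)*1e3))
c=np.array([np.cos(.185),np.sin(.185)]);K=np.array([.4965,-.1293])
print(here()[2]["width"],here()[2]["wrist_force"])
print(np.round(ray(d,190+357/3.8,170+108/3.8,.080)*1e3),np.round(ray(w,110+200/4,190+85/4,.080)*1e3))
E
```

```text
tongue front before [ 483. -134.   92.] now [ 482. -133.   92.]
0.0004136633753672865 [-0.95526808  0.38900605 -0.09102489]
[ 480. -134.   80.] [ 484. -146.   80.]
```

Emit:
{"name": "send_rows", "arguments": {"series": [[[0,0,-0.06,0,0,0,1],[0,0,-0.09,0,0,0,1],[0,0,-0.09,0,0,0,1],[0,0,-0.06,0,0,0,0.4],[0,0,0,0,0,0,0.4]]]}}

```text
time_s: 4.93
ee_pos: [0.5, -0.1303, 0.192]
tool_rot: [0.002, -0.093, 0.996, -0.001]
wrist_force: [0.7, -1.3, 0.8]
width: 0.0108
finger_force: 0.0
```

```bash
cp pics/wrist2.png pics/wb.png; python3 - <<'E'
from h import *
print(here()[0])
w=get_image("wrist");s=get_image("side");old=cv2.imread("pics/side2.png");old=cv2.resize(old,None,fx=.25,fy=.25,interpolation=cv2.INTER_AREA)
a=s["img"][245:335,255:345,::-1];b=old[35:125,35:125];c=w["img"][150:330,195:375,::-1]
a,b=[cv2.resize(i,(400,400),interpolation=cv2.INTER_CUBIC) for i in(a,b)]
cv2.imwrite("pics/m.png",cv2.resize(np.hstack([a,b,cv2.resize(c,(400,400))]),(798,266)))
np.savez("w4",**w);K=[[.4965,-.1293,.126],[.4965,-.1293,.101],[.498,-.1297,.0985]]
print(proj(s,K),proj(w,K))
E
```

```text
[ 0.49996179 -0.13030968  0.19204206]
[[285.40505425 284.89698861]
 [285.18168371 291.32503386]
 [285.7647803  291.64607622]] [[287.05606803 203.15711316]
 [286.9807482  197.54101016]
 [286.31905731 198.36511935]]
```

View pics/m.png

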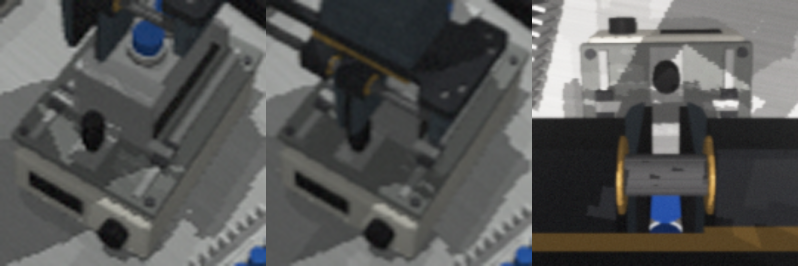

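```bash
python3 - <<'E'
from h import *
p,R,s=here();w=dict(np.load("w4.npz"))
for x in(0,.01,.016):
  for z in(0,-.019,-.04): print(x,z,np.round(proj(w,p+R@np.array([x,.012,z])))[0],end=' ')
print(s["width"])
a=cv2.resize(w["img"][190:290,230:340,::-1],None,fx=4,fy=4,interpolation=cv2.INTER_CUBIC)
o=cv2.imread("pics/wb.png")[190:290,230:340];o=cv2.resize(o,None,fx=4,fy=4,interpolation=cv2.INTER_CUBIC)
cv2.imwrite("pics/n.png",cv2.resize(cv2.convertScaleAbs(np.hstack([a,o]),alpha=2,beta=20),(800,363)))
E
```

```text
0 0 [303. 225.] 0 -0.019 [304. 234.] 0 -0.04 [306. 245.] 0.01 0 [303. 212.] 0.01 -0.019 [304. 219.] 0.01 -0.04 [307. 229.] 0.016 0 [303. 204.] 0.016 -0.019 [305. 210.] 0.016 -0.04 [307. 219.] 0.018999693369379275
```

View pics/n.png

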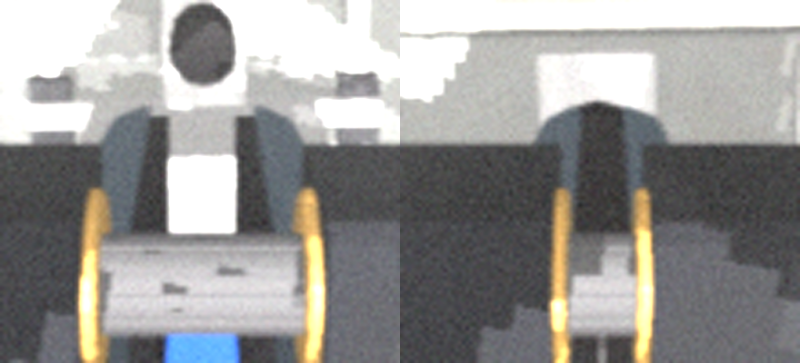

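Both cameras confirm the knob's position, and the bar hasn't moved. I'll probe the knob top with shut fingers to check heights.

Emit:
{"name": "send_rows", "arguments": {"series": [[[0.008,0.003,0.06,0,0,0,1],[0,0,0.07,0,0,0,1],[0,0,0.06,0,0,0,1],[0,0,0,0,0,0,1],[0,0,0,0,0,0,1]]]}}

```text
time_s: 5.45
ee_pos: [0.4946, -0.1288, 0.1304]
tool_rot: [-0.002, -0.093, 0.996, 0.001]
wrist_force: [0.3, 0.1, 0.7]
width: 0.0006
finger_force: 0.0
```

Emit:
{"name": "send_rows", "arguments": {"series": [[[0,0,0.01,0,0,0,1],[0,0,0.01,0,0,0,1],[0,0,0.01,0,0,0,1]]]}}

```text
time_s: 5.7
ee_pos: [0.4961, -0.1294, 0.123]
tool_rot: [0.001, -0.093, 0.996, -0.0]
wrist_force: [-0.6, 0.9, 0.5]
width: 0.0
finger_force: 0.0
```

Emit:
{"name": "send_rows", "arguments": {"series": [[[0,0,0.01,0,0,0,1],[0,0,0.01,0,0,0,1]]]}}

```text
time_s: 5.87
ee_pos: [0.4958, -0.1293, 0.1165]
tool_rot: [0.0, -0.093, 0.996, -0.0]
wrist_force: [0.3, 0.0, 0.8]
width: 0.0006
finger_force: 0.0
```

Emit:
{"name": "send_rows", "arguments": {"series": [[[0,0,0.01,0,0,0,1],[0,0,0.01,0,0,0,1],[0,0,0.01,0,0,0,1],[0,0,0.01,0,0,0,1]]]}}

```text
time_s: 6.2
ee_pos: [0.4956, -0.1292, 0.1042]
tool_rot: [-0.0, -0.093, 0.996, 0.0]
wrist_force: [-0.0, -0.1, 1.0]
width: 0.0005
finger_force: 0.0
```

Emit:
{"name": "send_rows", "arguments": {"series": [[[0,0,0.01,0,0,0,1],[0,0,0.01,0,0,0,1]]]}}

```text
time_s: 6.37
ee_pos: [0.4956, -0.1292, 0.0982]
tool_rot: [-0.0, -0.093, 0.996, 0.0]
wrist_force: [-0.9, -0.9, 0.5]
width: 0.0002
finger_force: 0.0
```

Emit:
{"name": "send_rows", "arguments": {"series": [[[0,0,0.01,0,0,0,1],[0,0,0.01,0,0,0,1]]]}}

```text
time_s: 6.53
ee_pos: [0.4969, -0.1293, 0.0937]
tool_rot: [0.001, -0.092, 0.996, -0.0]
wrist_force: [-4.6, 14.6, 79.5]
width: 0.0002
finger_force: 39.2
```

Contact came at reported z ≈ 0.0945 with 80 N, and the earlier side crop shows the fingertips sitting on top of the knob (0.126). So the real fingertips are about 31 mm above the reported TCP. I'll back off, correct for that and grip again.

Emit:
{"name": "send_rows", "arguments": {"series": [[[0,0,-0.03,0,0,0,1],[0,0,-0.02,0,0,0,0.4],[0,0,0,0,0,0,0.4],[0,0,0,0,0,0,0.4],[0,0,0,0,0,0,0.4],[0,0,0,0,0,0,0.4],[0,0,0,0,0,0,0.4],[0,0,0,0,0,0,0.4]]]}}

```text
time_s: 7.2
ee_pos: [0.4955, -0.1292, 0.1072]
tool_rot: [-0.0, -0.093, 0.996, 0.0]
wrist_force: [-0.1, 0.2, 0.1]
width: 0.0444
finger_force: 0.0
```

Emit:
{"name": "send_rows", "arguments": {"series": [[[0,0,0.03,0,0,0,0.4],[0,0,0.03,0,0,0,0.4],[0,0,0.0,0,0,0,0.4]]]}}

```text
time_s: 7.45
ee_pos: [0.4945, -0.1288, 0.0875]
tool_rot: [-0.001, -0.093, 0.996, 0.001]
wrist_force: [-0.5, -0.3, -0.1]
width: 0.0549
finger_force: 0.0
```

Emit:
{"name": "send_rows", "arguments": {"series": [[[0,0,0.02,0,0,0,0.4],[0,0,0.02,0,0,0,0.4],[0,0,0.0,0,0,0,0.4]]]}}

```text
time_s: 7.7
ee_pos: [0.495, -0.129, 0.0763]
tool_rot: [-0.001, -0.093, 0.996, 0.0]
wrist_force: [0.1, 0.9, -0.5]
width: 0.0549
finger_force: 0.0
```

Emit:
{"name": "send_rows", "arguments": {"series": [[[0,0,0.02,0,0,0,0.4],[0,0,0,0,0,0,1],[0,0,0,0,0,0,1],[0,0,0,0,0,0,1],[0,0,0,0,0,0,1],[0,0,0,0,0,0,1],[0,0,0,0,0,0,1],[0,0,0,0,0,0,1]]]}}

```text
time_s: 8.37
ee_pos: [0.4967, -0.1307, 0.0718]
tool_rot: [0.001, -0.093, 0.996, -0.001]
wrist_force: [1.8, -13.6, -4.3]
width: 0.0169
finger_force: 30.0
```

Gripped (17 mm, 30 N). Now I'll slide the bar open along tool +x.

Emit:
{"name": "send_rows", "arguments": {"series": [[[0.02,0,0,0,0,0,1],[0.03,0,0,0,0,0,1],[0.03,0,0,0,0,0,1],[0.025,0,0,0,0,0,1],[0,0,0,0,0,0,1],[0,0,0,0,0,0,1]]]}}

```text
time_s: 8.87
ee_pos: [0.4659, -0.1369, 0.0719]
tool_rot: [0.001, -0.093, 0.996, -0.002]
wrist_force: [1.6, -14.5, -5.9]
width: 0.0175
finger_force: 30.0
```

Emit:
{"name": "send_rows", "arguments": {"series": [[[0,0,0,0,0,0,0.4],[0,0,0,0,0,0,0.4],[0,0,0,0,0,0,0.4],[0,0,-0.04,0,0,0,0.4],[0,0,-0.1,0,0,0,0],[0,0,-0.1,0,0,0,0],[0,0,-0.06,0,0,0,0],[0,0,0,0,0,0,0]]]}}

```text
time_s: 9.53
ee_pos: [0.4664, -0.1355, 0.165]
tool_rot: [0.002, -0.093, 0.996, -0.001]
wrist_force: [1.9, -0.2, -0.5]
width: 0.0675
finger_force: 0.0
```

```bash
python3 - <<'E'
from h import *
go(.558,.112,.06,.085);print(here()[0])
d=get_image("top");s=get_image("side");np.savez("t5",**d);np.savez("s5",**s)
E
```

```text
shift tool mm [-135.2  226.7  105. ] units [-0.451  0.756  0.35 ] rz units 0.064 curyaw 0.186 q6 -2.16
[ 0.46643696 -0.13554887  0.16501297]
```

Emit:
{"name": "send_rows", "arguments": {"series": [[[-0.05,0.08,0,0,0,0,0],[-0.057,0.096,0,0,0,0,0],[-0.057,0.096,0,0,0,0,0],[-0.057,0.096,0,0,0,0,0],[-0.057,0.096,0,0,0,0,0],[-0.057,0.096,0,0,0,0,0],[-0.057,0.096,0,0,0,0,0],[-0.057,0.096,0,0,0,0,0],[0,0,0,0,0,0.064,0],[0,0,0,0,0,0,0],[0,0,0,0,0,0,0]]]}}

```text
time_s: 10.55
ee_pos: [0.5545, 0.1115, 0.1602]
tool_rot: [-0.001, -0.044, 0.999, -0.0]
wrist_force: [-0.3, -0.3, -0.2]
width: 0.0912
finger_force: 0.0
```

```bash
python3 - <<'E'
from h import *
go(.558,.112,.06,.085);print(here()[0])
E
```

```text
shift tool mm [ -3.8   0.2 100.2] units [-0.013  0.001  0.334] rz units 0.002 curyaw 0.088 q6 -1.57
[0.55449285 0.11147944 0.16022837]
```

Emit:
{"name": "send_rows", "arguments": {"series": [[[-0.012,0,0.08,0,0,0,0],[0,0,0.09,0,0,0,0],[0,0,0.08,0,0,0,0],[0,0,0.05,0,0,0,0],[0,0,0.034,0,0,0,0],[0,0,0,0,0,0,0.3],[0,0,0,0,0,0,1],[0,0,0,0,0,0,1],[0,0,0,0,0,0,1],[0,0,0,0,0,0,1],[0,0,0,0,0,0,1],[0,0,0,0,0,0,1]]]}}

```text
time_s: 11.55
ee_pos: [0.5593, 0.1122, 0.0618]
tool_rot: [0.0, -0.042, 0.999, 0.0]
wrist_force: [-0.4, -0.3, 8.7]
width: 0.048
finger_force: 29.9
```

Gripped at 48 mm. Lifting.

Emit:
{"name": "send_rows", "arguments": {"series": [[[0,0,-0.02,0,0,0,1],[0,0,-0.05,0,0,0,1],[0,0,-0.08,0,0,0,1],[0,0,-0.08,0,0,0,1],[0,0,-0.04,0,0,0,1],[0,0,0,0,0,0.05,1],[0,0,0,0,0,0.05,1],[0,0,0,0,0,0.023,1],[0,0,0,0,0,0,1]]]}}

```text
time_s: 12.3
ee_pos: [0.5587, 0.1118, 0.1425]
tool_rot: [-0.0, 0.055, 0.998, -0.0]
wrist_force: [-0.1, -0.1, -5.6]
width: 0.0476
finger_force: 29.9
```

```bash
python3 - <<'E'
from h import *
go(.514,.3125,.0,-.107);print(here()[0],here()[2]["width"])
d=get_image("wrist");np.savez("w6",**d);print(blobs(d["img"])[:8])
s=get_image("side");np.savez("s6",**s)
E
```

```text
shift tool mm [ 66.4 194.6 142.5] units [0.221 0.649 0.475] rz units -0.002 curyaw -0.11 q6 -1.37
[0.55867496 0.11177845 0.14248281] 0.047613628350391304
[(array([254.15068493, 225.37442922]), np.int32(219)), (array([275.01376147, 225.33944954]), np.int32(218)), (array([295.95412844, 225.61009174]), np.int32(218)), (array([316.87096774, 225.71889401]), np.int32(217)), (array([254.55652174, 244.84347826]), np.int32(230)), (array([275.11312217, 244.88687783]), np.int32(221)), (array([295.51388889, 244.91203704]), np.int32(216)), (array([316.10138249, 245.20276498]), np.int32(217))]
```

```bash
python3 - <<'E'
from h import *
d=dict(np.load("w6.npz"));p,R,s=here()
for v in(225.5,244.9):
  for z in (.2117,): 
    q=ray(d,285.3,v,z);print(np.round((R.T@(q-p))*1e3,1))
a=ray(d,254.2,225.5,.2117);b=ray(d,316.9,225.5,.2117);print(np.linalg.norm(a-b))
print([ (np.round(c),int(n)) for c,n in blobs(d["img"])[8:]])
# rest: white region in top view, without block
t=dict(np.load("t5.npz"))
q=[ray(t,160.2,241.6,.018)]
g=cv2.cvtColor(t["img"],cv2.COLOR_RGB2GRAY)[232:302,148:196];_,m=cv2.threshold(cv2.GaussianBlur(g,(3,3),0),0,255,cv2.THRESH_OTSU)
cs,_=cv2.findContours(m,cv2.RETR_EXTERNAL,cv2.CHAIN_APPROX_NONE);c=max(cs,key=cv2.contourArea);r=cv2.minAreaRect(c);print(r,np.round(ray(t,148+r[0][0],232+r[0][1],.016)*1e3))
E
```

```text
[ 23.9   0.6 -69.4]
[ 14.1   0.5 -69.4]
0.029689374018057005
[(array([255., 295.]), 325), (array([275., 295.]), 334), (array([295., 294.]), 330), (array([314., 294.]), 333)]
((23.5, 34.5), (29.55260467529297, 58.40868377685547), 5.710592269897461) [513. 315.  16.]
```

The block is centred in the grip to within 1 mm. Moving it to the rest.

Emit:
{"name": "send_rows", "arguments": {"series": [[[0.021,0.062,0,0,0,0,1],[0.035,0.104,0,0,0,0,1],[0.036,0.106,0,0,0,0,1],[0.036,0.106,0,0,0,0,1],[0.036,0.106,0,0,0,0,1],[0.034,0.103,0,0,0,0,1],[0.023,0.065,0,0,0,0,1],[0,0,0.06,0,0,0,1],[0,0,0.1,0,0,0,1],[0,0,0.1,0,0,0,1],[0,0,0.08,0,0,0,1],[0,0,0.04,0,0,0,1]]]}}

```text
time_s: 13.4
ee_pos: [0.5126, 0.3127, 0.0254]
tool_rot: [-0.002, 0.053, 0.999, -0.001]
wrist_force: [-1.2, -1.8, -5.3]
width: 0.0479
finger_force: 29.9
```

```bash
python3 - <<'E'
from h import *
go(.514,.3135,.0,-.107);print(here()[0],here()[2]["width"])
E
```

```text
shift tool mm [-1.4  1.  25.4] units [-0.005  0.003  0.085] rz units 0.0 curyaw -0.107 q6 -1.02
[0.51261591 0.31274324 0.02541754] 0.04785568287531567
```

Emit:
{"name": "send_rows", "arguments": {"series": [[[-0.004,0.003,0.03,0,0,0,1],[0,0,0.03,0,0,0,1],[0,0,0.01,0,0,0,1],[0,0,0,0,0,0,1]]]}}

```text
time_s: 13.73
ee_pos: [0.5158, 0.3143, 0.0074]
tool_rot: [0.0, 0.054, 0.999, 0.0]
wrist_force: [-0.3, 0.1, -5.2]
width: 0.0485
finger_force: 29.9
```

Emit:
{"name": "send_rows", "arguments": {"series": [[[0,0,0.006,0,0,0,1],[0,0,0.005,0,0,0,1]]]}}

```text
time_s: 13.9
ee_pos: [0.5162, 0.3145, 0.0049]
tool_rot: [0.001, 0.054, 0.999, 0.0]
wrist_force: [0.0, 0.3, -4.8]
width: 0.048
finger_force: 29.9
```

Emit:
{"name": "send_rows", "arguments": {"series": [[[0,0,0.008,0,0,0,1],[0,0,0.006,0,0,0,1],[0,0,0,0,0,0,1]]]}}

```text
time_s: 14.15
ee_pos: [0.5155, 0.3142, -0.0003]
tool_rot: [-0.0, 0.054, 0.999, -0.0]
wrist_force: [-0.7, -1.4, -4.6]
width: 0.048
finger_force: 29.9
```

Emit:
{"name": "send_rows", "arguments": {"series": [[[0,0,0.006,0,0,0,1],[0,0,0,0,0,0,1]]]}}

```text
time_s: 14.32
ee_pos: [0.5158, 0.3143, -0.0014]
tool_rot: [0.0, 0.054, 0.999, 0.0]
wrist_force: [-2.6, -1.7, 6.1]
width: 0.0476
finger_force: 29.9
```

Contact came exactly at the predicted height. Releasing, then going for the vial block.

Emit:
{"name": "send_rows", "arguments": {"series": [[[0,0,0,0,0,0,0],[0,0,0,0,0,0,0],[0,0,0,0,0,0,0],[0,0,0,0,0,0,0],[0,0,-0.05,0,0,0,0],[0,0,-0.1,0,0,0,0],[0,0,-0.1,0,0,0,0],[0,0,-0.1,0,0,-0.06,0],[0,0,-0.1,0,0,-0.06,0],[0,0,-0.06,0,0,-0.067,0],[0.002,-0.06,0,0,0,0,0]]]}}

```text
time_s: 15.23
ee_pos: [0.5201, 0.2993, 0.1554]
tool_rot: [0.003, -0.097, 0.995, 0.002]
wrist_force: [-0.2, 0.2, -0.9]
width: 0.091
finger_force: 0.0
```

Emit:
{"name": "send_rows", "arguments": {"series": [[[0.004,-0.11,0,0,0,0,0],[0.004,-0.115,0,0,0,0,0],[0.004,-0.115,0,0,0,0,0],[0.004,-0.115,0,0,0,0,0],[0.004,-0.115,0,0,0,0,0],[0.004,-0.115,0,0,0,0,0],[0.004,-0.115,0,0,0,0,0],[0.004,-0.115,0,0,0,0,0],[0.004,-0.115,0,0,0,0,0],[0.004,-0.115,0,0,0,0,0],[0.004,-0.115,0,0,0,0,0],[0,-0.1,0,0,0,0,0]]]}}

```text
time_s: 16.23
ee_pos: [0.5805, -0.1092, 0.1511]
tool_rot: [0.0, -0.092, 0.996, -0.0]
wrist_force: [0.9, 0.8, 0.1]
width: 0.091
finger_force: 0.0
```

```bash
python3 - <<'E'
from h import *
go(.5825,-.114,.067,.187);print(here()[0],here()[2]["width"])
d=get_image("wrist");print([(np.round(c),int(n)) for c,n in blobs(d["img"],amin=60)])
t=get_image("top")
b=[c for c,n in blobs(t["img"]) if 150<c[0]<210 and 220<c[1]<310]; print(len(b), np.round(ray(t,*np.mean(b,0),.068)*1e3) if b else b)
E
```

```text
shift tool mm [-1.1 -5.  84.1] units [-0.004 -0.017  0.28 ] rz units -0.001 curyaw 0.185 q6 -2.04
[ 0.58049347 -0.10923077  0.15109034] 0.09097152277534089
[(array([46., 29.]), 814), (array([46., 56.]), 854), (array([45., 82.]), 808), (array([ 43., 106.]), 757), (array([275., 210.]), 892), (array([275., 245.]), 473)]
9 [517. 315.  68.]
```

Emit:
{"name": "send_rows", "arguments": {"series": [[[-0.004,-0.017,0.07,0,0,0,0],[0,0,0.08,0,0,0,0],[0,0,0.07,0,0,0,0],[0,0,0.04,0,0,0,0],[0,0,0.02,0,0,0,0],[0,0,0,0,0,0,0.3],[0,0,0,0,0,0,1],[0,0,0,0,0,0,1],[0,0,0,0,0,0,1],[0,0,0,0,0,0,1],[0,0,0,0,0,0,1],[0,0,0,0,0,0,1]]]}}

```text
time_s: 17.33
ee_pos: [0.5832, -0.1123, 0.0676]
tool_rot: [0.001, -0.093, 0.996, -0.001]
wrist_force: [-0.3, 0.4, 5.1]
width: 0.0477
finger_force: 30.0
```

Emit:
{"name": "send_rows", "arguments": {"series": [[[0,0,-0.02,0,0,0,1],[0,0,-0.05,0,0,0,1],[0,0,-0.08,0,0,0,1],[0,0,-0.08,0,0,0,1],[0,0,-0.04,0,0,0,1],[0,0,0,0,0,0.04,1],[0,0,0,0,0,0.025,1],[0,0,0,0,0,0,1]]]}}

```text
time_s: 18.0
ee_pos: [0.5822, -0.1115, 0.1483]
tool_rot: [-0.0, -0.041, 0.999, 0.0]
wrist_force: [-0.3, 0.5, -4.6]
width: 0.048
finger_force: 30.0
```

```bash
python3 - <<'E'
from h import *
go(.557,.113,.0626,.085);p,R,s=here();print(p,s["width"],s["wrist_force"])
d=get_image("wrist");c=[c for c,n in blobs(d["img"],amin=60) if 150<c[0]<400]
for q in c: print(q,np.round(R.T@(ray(d,*q,p[2]+.0124+.072)-p)*1e3,1))
E
```

```text
shift tool mm [  6.9 225.8  85.8] units [0.023 0.753 0.286] rz units -0.002 curyaw 0.081 q6 -1.94
[ 0.58224642 -0.11151957  0.14828458] 0.04797061958953616 [-0.25295828  0.48168807 -4.55476425]
[284.71856725 240.23245614] [ 21.9   0.  -84.4]
[285.03891509 297.76533019] [ -5.3   0.2 -84.4]
```

Emit:
{"name": "send_rows", "arguments": {"series": [[[0.002,0.06,0,0,0,0,1],[0.003,0.11,0,0,0,0,1],[0.003,0.117,0,0,0,0,1],[0.003,0.117,0,0,0,0,1],[0.003,0.117,0,0,0,0,1],[0.003,0.11,0,0,0,0,1],[0.002,0.08,0,0,0,0,1],[0,0.042,0,0,0,0,1],[0,0,0.06,0,0,0,1],[0,0,0.07,0,0,0,1],[0,0,0.05,0,0,0,1],[0,0,0,0,0,0,1]]]}}

```text
time_s: 19.05
ee_pos: [0.5561, 0.1124, 0.0912]
tool_rot: [-0.003, -0.042, 0.999, -0.0]
wrist_force: [-0.8, 0.2, -5.6]
width: 0.0478
finger_force: 30.0
```

```bash
python3 - <<'E'
from h import *
go(.558,.113,.0626,.085);p,R,s=here();print(p,s["width"],s["wrist_force"])
E
```

```text
shift tool mm [-2.1  0.5 28.6] units [-0.007  0.002  0.095] rz units -0.0 curyaw 0.084 q6 -1.56
[0.55613726 0.11236913 0.09120089] 0.04780510717088616 [-0.79413157  0.20526252 -5.61409014]
```

Emit:
{"name": "send_rows", "arguments": {"series": [[[0,0.002,0.03,0,0,0,1],[0,0,0.03,0,0,0,1],[0,0,0.015,0,0,0,1],[0,0,0.008,0,0,0,1],[0,0,0,0,0,0,1]]]}}

```text
time_s: 19.47
ee_pos: [0.558, 0.1134, 0.0688]
tool_rot: [-0.0, -0.042, 0.999, -0.0]
wrist_force: [-0.1, 0.1, -4.7]
width: 0.0482
finger_force: 30.0
```

Emit:
{"name": "send_rows", "arguments": {"series": [[[0,0,0.01,0,0,0,1],[0,0,0.006,0,0,0,1],[0,0,0.003,0,0,0,1],[0,0,0,0,0,0,1]]]}}

```text
time_s: 19.8
ee_pos: [0.5581, 0.1134, 0.0634]
tool_rot: [-0.0, -0.042, 0.999, -0.0]
wrist_force: [-0.0, -0.3, -5.1]
width: 0.0476
finger_force: 30.0
```

Emit:
{"name": "send_rows", "arguments": {"series": [[[0,0,0.004,0,0,0,1],[0,0,0.002,0,0,0,1],[0,0,0,0,0,0,1]]]}}

```text
time_s: 20.05
ee_pos: [0.5583, 0.1135, 0.0626]
tool_rot: [0.0, -0.042, 0.999, 0.0]
wrist_force: [-4.4, -0.5, 11.3]
width: 0.0481
finger_force: 30.0
```

Emit:
{"name": "send_rows", "arguments": {"series": [[[0,0,0,0,0,0,0],[0,0,0,0,0,0,0],[0,0,0,0,0,0,0],[0,0,0,0,0,0,0],[0,0,-0.05,0,0,0,0],[0,0,-0.1,0,0,0,0],[0,0,-0.1,0,0,0,0],[0,0,-0.06,0,0,0.05,0],[0,0,-0.02,0,0,0.05,0],[0,0,0,0,0,0,0]]]}}

```text
time_s: 20.88
ee_pos: [0.5592, 0.1136, 0.1625]
tool_rot: [0.002, 0.039, 0.999, 0.0]
wrist_force: [-0.9, 0.7, -0.6]
width: 0.0913
finger_force: 0.0
```

```bash
python3 - <<'E'
from h import *
t=get_image("top");im=cv2.imread("pics/top0.png")[:,:,::-1].copy()
b=[(c,n) for c,n in blobs(im) if 385<c[0]<430 and 225<c[1]<280]
print([(np.round(c,1).tolist(),int(n)) for c,n in b])
P=np.array([ray(t,*c,.133)[:2] for c,n in b]);r=cv2.minAreaRect((P*1e3).astype(np.float32));print(np.round(P*1e3),P.mean(0),r)
m=cv2.inRange(cv2.cvtColor(im,cv2.COLOR_RGB2HSV),(95,120,60),(130,255,255))[225:280,385:430]
M=cv2.moments(m,True);print(ray(t,385+M["m10"]/M["m00"],225+M["m01"]/M["m00"],.133))
s=get_image("side");i0=cv2.imread("pics/side0.png")[:,:,::-1].copy()
bs=[c for c,n in blobs(i0,amin=8) if 325<c[0]<370 and 310<c[1]<365];print(len(bs));q=np.array([ray(s,*c,.131)[:2] for c in bs]);print(np.round(q*1e3),q.mean(0))
go(.501,-.293,.0524,-.075);print(here()[0])
E
```

```text
[([403.0, 239.8], 19), ([409.9, 239.6], 17), ([403.5, 246.5], 17), ([410.4, 246.4], 15), ([404.1, 253.4], 18), ([410.9, 253.4], 17), ([404.6, 260.4], 18), ([411.6, 260.4], 16)]
[[ 526. -287.]
 [ 526. -304.]
 [ 510. -286.]
 [ 509. -303.]
 [ 493. -285.]
 [ 492. -302.]
 [ 476. -284.]
 [ 474. -301.]] [ 0.50061476 -0.29368996] ((500.47222900390625, -293.70391845703125), (17.3046875, 51.29517364501953), 86.80635070800781)
[ 0.50075365 -0.2932607   0.133     ]
2
[[ 500. -287.]
 [ 499. -304.]] [ 0.49935637 -0.29542629]
shift tool mm [  27.9 -409.5  107.9] units [ 0.093 -1.365  0.36 ] rz units 0.003 curyaw -0.071 q6 -1.4
[0.55794702 0.11345704 0.16028277]
```

Emit:
{"name": "send_rows", "arguments": {"series": [[[0.006,-0.07,0,0,0,-0.006,0],[0.008,-0.117,0,0,0,0,0],[0.008,-0.117,0,0,0,0,0],[0.008,-0.117,0,0,0,0,0],[0.008,-0.117,0,0,0,0,0],[0.008,-0.117,0,0,0,0,0],[0.008,-0.117,0,0,0,0,0],[0.008,-0.117,0,0,0,0,0],[0.008,-0.117,0,0,0,0,0],[0.008,-0.117,0,0,0,0,0],[0.008,-0.117,0,0,0,0,0],[0.006,-0.1,0,0,0,0,0]]]}}

```text
time_s: 21.98
ee_pos: [0.5034, -0.2878, 0.1593]
tool_rot: [-0.001, 0.031, 1.0, 0.0]
wrist_force: [0.9, -0.3, -0.5]
width: 0.0913
finger_force: 0.0
```

Emit:
{"name": "send_rows", "arguments": {"series": [[[0,-0.025,0,0,0,0,0],[0,0,0,0,0,0,0],[0,0,0,0,0,0,0]]]}}

```text
time_s: 22.23
ee_pos: [0.5035, -0.2928, 0.1596]
tool_rot: [-0.001, 0.032, 0.999, 0.001]
wrist_force: [-0.3, 0.3, -0.1]
width: 0.0911
finger_force: 0.0
```

```bash
python3 - <<'E'
from h import *
go(.501,-.2937,.0524,-.06);print(here()[0])
E
```

```text
shift tool mm [  2.3  -1.2 107.2] units [ 0.008 -0.004  0.357] rz units -0.002 curyaw -0.064 q6 -2.14
[ 0.50354549 -0.29282041  0.15957458]
```

Emit:
{"name": "send_rows", "arguments": {"series": [[[0.006,-0.004,0.08,0,0,0,0],[0,0,0.1,0,0,0,0],[0,0,0.09,0,0,0,0],[0,0,0.06,0,0,0,0],[0,0,0.027,0,0,0,0],[0,0,0,0,0,0,0.3],[0,0,0,0,0,0,1],[0,0,0,0,0,0,1],[0,0,0,0,0,0,1],[0,0,0,0,0,0,1],[0,0,0,0,0,0,1],[0,0,0,0,0,0,1]]]}}

```text
time_s: 23.23
ee_pos: [0.5024, -0.2946, 0.054]
tool_rot: [0.0, 0.032, 0.999, -0.0]
wrist_force: [-1.0, 0.3, 9.8]
width: 0.0477
finger_force: 29.9
```

Emit:
{"name": "send_rows", "arguments": {"series": [[[0,0,-0.02,0,0,0,1],[0,0,-0.05,0,0,0,1],[0,0,-0.09,0,0,0,1],[0,0,-0.09,0,0,0,1],[0,0,-0.06,0,0,0,1],[0,0,-0.02,0,0,-0.05,1],[0,0,0,0,0,-0.055,1],[0,0,0,0,0,-0.05,1],[0,0,0,0,0,0,1]]]}}

```text
time_s: 23.98
ee_pos: [0.5019, -0.2944, 0.1529]
tool_rot: [-0.0, -0.091, 0.996, 0.0]
wrist_force: [-0.4, 0.2, -3.7]
width: 0.0479
finger_force: 29.9
```

```bash
python3 - <<'E'
from h import *
go(.5825,-.1142,.069,.187);p,R,s=here();print(p,s["width"],s["wrist_force"])
d=get_image("wrist")
for q,n in blobs(d["img"],amin=60): print(np.round(q),n,np.round(R.T@(ray(d,*q,p[2]+.011+.068)-p)*1e3,1))
# bar check in side view
E
```

```text
shift tool mm [-112.   162.5   83.9] units [-0.373  0.542  0.28 ] rz units -0.002 curyaw 0.183 q6 -2.39
[ 0.50193653 -0.2943556   0.15286231] 0.04787029779279598 [-0.41194888  0.22903456 -3.71277521]
[265. 227.] 713 [ 26.   -8.8 -79. ]
[305. 227.] 721 [ 26.1   8.7 -79. ]
[266. 250.] 158 [ 15.4  -8.3 -79. ]
[304. 250.] 160 [ 15.4   8.3 -79. ]
[267. 295.] 635 [ -6.9  -8.6 -79. ]
[304. 295.] 628 [ -6.9   8.7 -79. ]
```

Emit:
{"name": "send_rows", "arguments": {"series": [[[-0.033,0.05,0,0,0,0,1],[-0.06,0.088,0,0,0,0,1],[-0.06,0.088,0,0,0,0,1],[-0.06,0.088,0,0,0,0,1],[-0.06,0.088,0,0,0,0,1],[-0.06,0.088,0,0,0,0,1],[-0.04,0.052,0,0,0,0,1],[0,0,0,0,0,0,1],[0,0,0,0,0,0,1],[0,0,0,0,0,0,1]]]}}

```text
time_s: 24.87
ee_pos: [0.5829, -0.1148, 0.1523]
tool_rot: [-0.0, -0.089, 0.996, -0.0]
wrist_force: [-1.1, -0.3, -3.6]
width: 0.0476
finger_force: 29.9
```

```bash
python3 - <<'E'
from h import *
go(.5825,-.1142,.069,.187);p,R,s=here();print(p)
E
```

```text
shift tool mm [ 0.3  0.7 83.3] units [0.001 0.002 0.278] rz units -0.006 curyaw 0.178 q6 -2.04
[ 0.58292729 -0.11479731  0.1523273 ]
```

Emit:
{"name": "send_rows", "arguments": {"series": [[[0,0.002,0.05,0,0,-0.006,1],[0,0,0.07,0,0,0,1],[0,0,0.06,0,0,0,1],[0,0,0.04,0,0,0,1],[0,0,0.02,0,0,0,1],[0,0,0.01,0,0,0,1],[0,0,0.01,0,0,0,1],[0,0,0,0,0,0,1]]]}}

```text
time_s: 25.53
ee_pos: [0.5833, -0.1144, 0.0747]
tool_rot: [0.0, -0.094, 0.996, -0.0]
wrist_force: [0.2, -0.4, -4.1]
width: 0.0477
finger_force: 29.9
```

Emit:
{"name": "send_rows", "arguments": {"series": [[[0,0,0.01,0,0,0,1],[0,0,0.006,0,0,0,1],[0,0,0.003,0,0,0,1],[0,0,0,0,0,0,1]]]}}

```text
time_s: 25.87
ee_pos: [0.5833, -0.114, 0.069]
tool_rot: [0.0, -0.094, 0.996, -0.0]
wrist_force: [0.2, 0.5, -4.1]
width: 0.0481
finger_force: 29.9
```

Emit:
{"name": "send_rows", "arguments": {"series": [[[0,0,0.004,0,0,0,1],[0,0,0.003,0,0,0,1],[0,0,0,0,0,0,1]]]}}

```text
time_s: 26.12
ee_pos: [0.5835, -0.114, 0.0688]
tool_rot: [0.001, -0.094, 0.996, -0.0]
wrist_force: [-9.7, 1.7, 29.9]
width: 0.0478
finger_force: 30.0
```

Emit:
{"name": "send_rows", "arguments": {"series": [[[0,0,-0.003,0,0,0,0],[0,0,0,0,0,0,0],[0,0,0,0,0,0,0],[0,0,0,0,0,0,0],[0,0,-0.05,0,0,0,0],[0,0,-0.1,0,0,0,0],[0,0,-0.1,0,0,0,0],[0,0,-0.04,0,0,0,0.4],[0.07,0,0,0,0,0,0.4],[0.12,0,0,0,0,0,0.4],[0.12,0,0,0,0,0,0.4],[0.08,0,0,0,0,0,0.4]]]}}

```text
time_s: 27.12
ee_pos: [0.4653, -0.1357, 0.1543]
tool_rot: [-0.001, -0.094, 0.996, 0.0]
wrist_force: [0.7, -0.7, 0.2]
width: 0.0606
finger_force: 0.0
```

```bash
python3 - <<'E'
from h import *
go(.4659,-.1372,.0718,.185);p,R,s=here();print(p,s["width"])
d=get_image("wrist");np.savez("w7",**d)
g=cv2.cvtColor(d["img"],cv2.COLOR_RGB2GRAY)
for o in(-.006,0,.006): print(np.round(proj(d,[.4659+o,-.1372,.126])))
E
```

```text
shift tool mm [-0.4 -1.7 82.5] units [-0.001 -0.006  0.275] rz units 0.002 curyaw 0.189 q6 -2.17
[ 0.46533806 -0.13567976  0.1543016 ] 0.06062273149211159
[[284. 211.]]
[[283. 218.]]
[[282. 225.]]
```

Emit:
{"name": "send_rows", "arguments": {"series": [[[0,-0.005,0.06,0,0,0,0.4],[0,0,0.07,0,0,0,0.4],[0,0,0.06,0,0,0,0.4],[0,0,0.05,0,0,0,0.4],[0,0,0.035,0,0,0,0.4],[0,0,0,0,0,0,1],[0,0,0,0,0,0,1],[0,0,0,0,0,0,1],[0,0,0,0,0,0,1],[0,0,0,0,0,0,1],[0,0,0,0,0,0,1],[0,0,0,0,0,0,1]]]}}

```text
time_s: 28.17
ee_pos: [0.4687, -0.1366, 0.0726]
tool_rot: [0.0, -0.094, 0.996, 0.0]
wrist_force: [0.6, 9.4, 5.8]
width: 0.0172
finger_force: 30.0
```

Emit:
{"name": "send_rows", "arguments": {"series": [[[-0.02,0,0,0,0,0,1],[-0.03,0,0,0,0,0,1],[-0.025,0,0,0,0,0,1],[-0.015,0,0,0,0,0,1],[0,0,0,0,0,0,1]]]}}

```text
time_s: 28.58
ee_pos: [0.4956, -0.1312, 0.0726]
tool_rot: [0.0, -0.094, 0.996, 0.001]
wrist_force: [-0.1, 9.7, 8.3]
width: 0.0173
finger_force: 30.0
```

Emit:
{"name": "send_rows", "arguments": {"series": [[[-0.008,0,0,0,0,0,1],[-0.007,0,0,0,0,0,1],[-0.004,0,0,0,0,0,1],[0,0,0,0,0,0,1]]]}}

```text
time_s: 28.92
ee_pos: [0.5, -0.1303, 0.0725]
tool_rot: [-0.0, -0.094, 0.996, 0.001]
wrist_force: [-3.9, 8.2, 10.3]
width: 0.0172
finger_force: 30.0
```

Emit:
{"name": "send_rows", "arguments": {"series": [[[-0.006,0,0,0,0,0,1],[0,0,0,0,0,0,1]]]}}

```text
time_s: 29.08
ee_pos: [0.5, -0.1302, 0.0724]
tool_rot: [-0.002, -0.094, 0.996, 0.001]
wrist_force: [-15.7, 1.9, 17.4]
width: 0.0167
finger_force: 30.0
```

Bar home. On to the rest.

Emit:
{"name": "send_rows", "arguments": {"series": [[[0.005,0,0,0,0,0,0.4],[0,0,0,0,0,0,0.4],[0,0,0,0,0,0,0.4],[0,0,-0.05,0,0,0,0.4],[0,0,-0.1,0,0,0,0],[0,0,-0.1,0,0,0.06,0],[0,0,-0.05,0,0,0.06,0],[0,0,0,0,0,0.067,0],[0.004,0.06,0,0,0,0,0],[0.008,0.115,0,0,0,0,0],[0.008,0.118,0,0,0,0,0],[0.008,0.118,0,0,0,0,0]]]}}

```text
time_s: 30.08
ee_pos: [0.5057, -0.0066, 0.1623]
tool_rot: [0.0, 0.053, 0.999, -0.0]
wrist_force: [1.4, 0.2, -0.5]
width: 0.0908
finger_force: 0.0
```

Emit:
{"name": "send_rows", "arguments": {"series": [[[0.008,0.118,0,0,0,0,0],[0.008,0.118,0,0,0,0,0],[0.008,0.118,0,0,0,0,0],[0.008,0.118,0,0,0,0,0],[0.008,0.118,0,0,0,0,0],[0.008,0.118,0,0,0,0,0],[0.008,0.118,0,0,0,0,0],[0.008,0.118,0,0,0,0,0],[0.008,0.1,0,0,0,0,0],[0,0,0,0,0,0,0],[0,0,0,0,0,0,0]]]}}

```text
time_s: 31.0
ee_pos: [0.5168, 0.3076, 0.1619]
tool_rot: [0.0, 0.051, 0.999, 0.0]
wrist_force: [0.4, 0.0, 0.5]
width: 0.0911
finger_force: 0.0
```

```bash
python3 - <<'E'
from h import *
go(.5158,.3143,.000,-.107);p,R,s=here();print(p)
t=get_image("top");x0,y0,x1,y1=290,185,430,310
im=cv2.resize(t["img"][180:310,210:430,::-1],None,fx=3.6,fy=3.6,interpolation=cv2.INTER_CUBIC);cv2.imwrite("pics/t9.png",im)
for z,nm,bx in((.147,"vial@heater",(225,215,262,265)),(.148,"cryo@shaker",(310,200,360,255))):
    b=[c for c,n in blobs(t["img"]) if bx[0]<c[0]<bx[2] and bx[1]<c[1]<bx[3]]
    q=np.array([ray(t,*c,z)[:2] for c in b]);print(nm,len(b),np.round(q.mean(0)*1e3,1) if len(b) else "")
E
```

```text
shift tool mm [  1.7   6.6 161.9] units [0.006 0.022 0.54 ] rz units 0.003 curyaw -0.103 q6 -1.03
[0.5168065  0.30755308 0.16188943]
vial@heater 2 [556.5 112.3]
cryo@shaker 8 [ 580.9 -113.6]
```

View pics/t9.png

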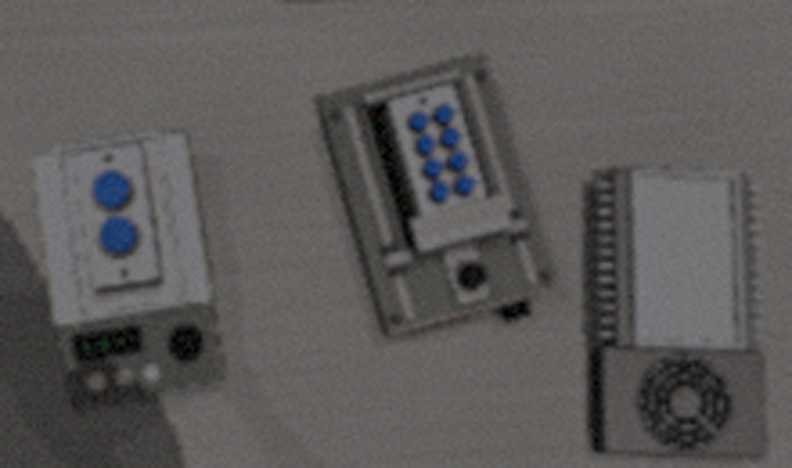

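Vials are on the heater (556.5,112.3), the 8 caps are on the shaker (580.9,-113.6) with the bar home, and the chiller seat is empty with its corners at crop (632,175), (735,178), (747,347), (640,347).

```bash
python3 - <<'E'
from h import *
t=get_image("top")
P=np.array([ray(t,210+a/3.6-.36,180+b/3.6-.36,.070)[:2] for a,b in((632,175),(735,178),(747,347),(640,347),(686,402))])*1e3
print(np.round(P),P[:4].mean(0))
for a,b in((0,3),(1,2)): print(np.arctan2(*(P[a]-P[b])[::-1]))
E
```

```text
[[ 568. -262.]
 [ 560. -337.]
 [ 438. -329.]
 [ 443. -252.]
 [ 403. -280.]] [ 502.22377581 -294.84998226]
-0.07603832878354663
-0.0650220607695352
```

Emit:
{"name": "send_rows", "arguments": {"series": [[[0.004,0.021,0.08,0,0,0,0],[0,0,0.11,0,0,0,0],[0,0,0.11,0,0,0,0],[0,0,0.11,0,0,0,0],[0,0,0.08,0,0,0,0],[0,0,0.046,0,0,0,0.2],[0,0,0,0,0,0,1],[0,0,0,0,0,0,1],[0,0,0,0,0,0,1],[0,0,0,0,0,0,1],[0,0,0,0,0,0,1],[0,0,0,0,0,0,1]]]}}

```text
time_s: 32.1
ee_pos: [0.5171, 0.313, 0.0024]
tool_rot: [0.001, 0.053, 0.999, 0.001]
wrist_force: [-1.0, -0.6, 8.1]
width: 0.0481
finger_force: 29.9
```

Emit:
{"name": "send_rows", "arguments": {"series": [[[0,0,-0.02,0,0,0,1],[0,0,-0.05,0,0,0,1],[0,0,-0.1,0,0,0,1],[0,0,-0.11,0,0,0,1],[0,0,-0.11,0,0,0,1],[0,0,-0.1,0,0,0,1],[0,0,-0.06,0,0,-0.025,1],[0,0,-0.02,0,0,0,1],[-0.002,-0.05,0,0,0,0,1],[-0.005,-0.09,0,0,0,0,1],[-0.005,-0.115,0,0,0,0,1],[-0.005,-0.115,0,0,0,0,1]]]}}

```text
time_s: 33.1
ee_pos: [0.5128, 0.1998, 0.1708]
tool_rot: [-0.001, 0.033, 0.999, -0.0]
wrist_force: [1.0, -0.7, -4.5]
width: 0.048
finger_force: 30.0
```

Emit:
{"name": "send_rows", "arguments": {"series": [[[-0.005,-0.115,0,0,0,0,1],[-0.005,-0.115,0,0,0,0,1],[-0.005,-0.115,0,0,0,0,1],[-0.005,-0.115,0,0,0,0,1],[-0.005,-0.115,0,0,0,0,1],[-0.005,-0.115,0,0,0,0,1],[-0.005,-0.115,0,0,0,0,1],[-0.005,-0.115,0,0,0,0,1],[-0.005,-0.115,0,0,0,0,1],[-0.005,-0.115,0,0,0,0,1],[-0.005,-0.115,0,0,0,0,1],[-0.005,-0.115,0,0,0,0,1]]]}}

```text
time_s: 34.1
ee_pos: [0.5032, -0.2144, 0.1709]
tool_rot: [-0.001, 0.034, 0.999, 0.001]
wrist_force: [1.2, 1.0, -4.9]
width: 0.0476
finger_force: 30.0
```

Emit:
{"name": "send_rows", "arguments": {"series": [[[0,-0.1,0,0,0,0,1],[0,-0.05,0,0,0,0,1],[0,0,0,0,0,0,1],[0,0,0,0,0,0,1]]]}}

```text
time_s: 34.43
ee_pos: [0.5008, -0.2579, 0.1711]
tool_rot: [-0.001, 0.034, 0.999, 0.001]
wrist_force: [-0.7, 0.2, -5.4]
width: 0.048
finger_force: 30.0
```

```bash
python3 - <<'E'
from h import *
go(.502,-.2945,.0554,-.065);p,R,s=here();print(p,s["width"],s["wrist_force"])
d=get_image("wrist")
for q,n in blobs(d["img"],amin=60): print(np.round(q),n,np.round(R.T@(ray(d,*q,p[2]+.0096+.056)-p)*1e3,1))
E
```

```text
shift tool mm [ -4.  -36.6 115.6] units [-0.013 -0.122  0.385] rz units -0.002 curyaw -0.068 q6 -2.08
[ 0.5007843  -0.2578787   0.17106762] 0.04801278480598732 [-0.74501455  0.19244067 -5.38883985]
[254. 221.] 197 [ 25.  -14.4 -65.6]
[275. 221.] 202 [ 25.1  -4.6 -65.6]
[295. 221.] 205 [ 25.    5.3 -65.5]
[316. 221.] 207 [ 25.   15.3 -65.5]
[255. 242.] 248 [ 14.2 -14.4 -65.6]
[275. 242.] 248 [ 14.3  -4.5 -65.6]
[295. 242.] 251 [ 14.2   5.3 -65.6]
[315. 242.] 248 [ 14.3  15.1 -65.6]
[256. 294.] 289 [-14.5 -14.4 -65.6]
[275. 294.] 292 [-14.4  -4.6 -65.6]
[295. 294.] 294 [-14.3   5.3 -65.6]
[314. 294.] 290 [-14.5  15.2 -65.6]
```

Centred. Final approach and descent.

Emit:
{"name": "send_rows", "arguments": {"series": [[[-0.006,-0.06,0,0,0,0,1],[-0.006,-0.062,0,0,0,0,1],[0,0,0.06,0,0,0,1],[0,0,0.1,0,0,0,1],[0,0,0.09,0,0,0,1],[0,0,0.06,0,0,0,1],[0,0,0.02,0,0,0,1],[0,0,0.01,0,0,0,1],[0,0,0,0,0,0,1]]]}}

```text
time_s: 35.23
ee_pos: [0.5033, -0.2939, 0.0704]
tool_rot: [-0.0, 0.033, 0.999, 0.0]
wrist_force: [0.0, -0.0, -4.7]
width: 0.048
finger_force: 30.0
```

```bash
python3 - <<'E'
from h import *
go(.502,-.2945,.0554,-.065);p,R,s=here();print(p,s["wrist_force"])
E
```

```text
shift tool mm [ 1.3 -0.7 15. ] units [ 0.004 -0.002  0.05 ] rz units -0.0 curyaw -0.065 q6 -2.14
[ 0.5033116  -0.29389652  0.07043924] [ 0.03859985 -0.01274008 -4.67510042]
```

Emit:
{"name": "send_rows", "arguments": {"series": [[[0.003,0,0.02,0,0,0,1],[0,0,0.012,0,0,0,1],[0,0,0.006,0,0,0,1],[0,0,0,0,0,0,1]]]}}

```text
time_s: 35.57
ee_pos: [0.5022, -0.2945, 0.0589]
tool_rot: [0.0, 0.033, 0.999, -0.0]
wrist_force: [-0.0, 0.1, -4.7]
width: 0.0478
finger_force: 30.0
```

Emit:
{"name": "send_rows", "arguments": {"series": [[[0,0,0.006,0,0,0,1],[0,0,0,0,0,0,1]]]}}

```text
time_s: 35.73
ee_pos: [0.5023, -0.2946, 0.0571]
tool_rot: [0.0, 0.033, 0.999, -0.0]
wrist_force: [-0.2, -0.1, -4.7]
width: 0.0479
finger_force: 30.0
```

Emit:
{"name": "send_rows", "arguments": {"series": [[[0,0,0.005,0,0,0,1],[0,0,0.003,0,0,0,1],[0,0,0,0,0,0,1]]]}}

```text
time_s: 35.98
ee_pos: [0.5024, -0.2947, 0.0554]
tool_rot: [0.0, 0.033, 0.999, -0.0]
wrist_force: [-2.7, 1.1, 6.7]
width: 0.0478
finger_force: 30.0
```

Seated. Release, lift and move clear.

Emit:
{"name": "send_rows", "arguments": {"series": [[[0,0,0,0,0,0,0],[0,0,0,0,0,0,0],[0,0,0,0,0,0,0],[0,0,0,0,0,0,0],[0,0,-0.05,0,0,0,0],[0,0,-0.1,0,0,0,0],[0,0,-0.12,0,0,0,0],[0,0,-0.12,0,0,0,0],[0,-0.1,0,0,0,0,0],[0,-0.12,0,0,0,0,0],[0,-0.12,0,0,0,0,0],[0,-0.1,0,0,0,0,0]]]}}

```text
time_s: 36.98
ee_pos: [0.4933, -0.4284, 0.1721]
tool_rot: [0.0, 0.033, 0.999, -0.0]
wrist_force: [0.0, 0.2, 0.4]
width: 0.0911
finger_force: 0.0
```

Emit:
{"name": "send_rows", "arguments": {"series": [[[0,-0.1,0,0,0,0,0],[0,-0.1,0,0,0,0,0],[0,0,0,0,0,0,0],[0,0,0,0,0,0,0],[0,0,0,0,0,0,0]]]}}

```text
time_s: 37.4
ee_pos: [0.4895, -0.4856, 0.1714]
tool_rot: [-0.0, 0.033, 0.999, 0.0]
wrist_force: [-0.6, 0.5, -0.7]
width: 0.0911
finger_force: 0.0
```

```bash
python3 - <<'E'
from h import *
t=get_image("top")
for z,nm,bx in((.147,"vial@heater 557,113",(225,215,262,265)),(.148,"cryo@shaker 581.5,-114.5",(310,200,360,255)),(.121,"pcr@chiller 502,-294.5",(385,225,430,280))):
    m=cv2.inRange(cv2.cvtColor(t["img"],cv2.COLOR_RGB2HSV),(95,120,60),(130,255,255))[bx[1]:bx[3],bx[0]:bx[2]];M=cv2.moments(m,True)
    print(nm,M["m00"],np.round(ray(t,bx[0]+M["m10"]/M["m00"],bx[1]+M["m01"]/M["m00"],z)*1e3,1))
c=np.array([np.cos(.185),np.sin(.185)]);K=np.array([.4965,-.130])
g=cv2.cvtColor(t["img"],cv2.COLOR_RGB2GRAY)[247:272,330:350];y,x=np.nonzero(g<35);print("knob",len(x),x.mean()+330,y.mean()+247,proj(t,[*K,.118]))
s=here();print(s[0],s[2]["wrist_force"])
E
```

```text
vial@heater 557,113 140.0 [556.6 112.5 147. ]
cryo@shaker 581.5,-114.5 111.0 [ 583.1 -113.3  148. ]
pcr@chiller 502,-294.5 9.0 [ 526.1 -284.4  121. ]
knob 87 340.5057471264368 256.2298850574713 [[340.58297979 257.03803551]]
[ 0.48967886 -0.48514097  0.17160721] [-0.72929864  1.52842841  0.77218564]
```

```bash
python3 -c "
from workcell import *
print(sign_off())"
```

```text
the job is handed in; nothing more can be done
None
```

I've handed the job in after about 37 s of robot time, but the sign-off returned no verdict: top camera shows vials on the heater, screw-caps on the shaker and the bar home, while the tiny-tube block on the chiller, hidden by the arm, is checked only by contact height and tool position.

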